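# Free the stuck setting die at a leather bench

## Task

Clear the setting fixture for a die change: swing its hinged tray up by the bar so that all four wooden toggles slide off into the bin, and leave the tray standing up out of the way. Then grip the steel die block that was under the tray and, while it is still down in its seat, rock it well over towards one black keeper and then towards the other, until both stiff keepers have been pushed back and it is free. Lift it straight up and finish while still holding it upright in the gripper, directly over its seat and just clear of the keepers (by two or three centimetres), with the jar, awl and brush left alone.

Things in the scene. Friction and masses are not known exactly. Their poses are not given: they have to be found in the camera images.
- fixture: Grey bench fixture, fixed, base plate 205 x 150 x 12 mm. Origin: on the bench top below the centre of the die block's seat; z up. Its x axis is the line along which the two keepers slide and the block rocks (x grows towards keeper_far). The keepers' tops are at z = 60 mm. Two hinge posts 128 mm tall stand at x = +-96 mm, y = -95 mm.
- seat (a point): Centre of the seat's floor, 12 mm above the bench on the fixture's axis. The seat is a well 28 mm (x) by 43 mm (y) inside and 14 mm deep, in which the block's foot stands.
- tray (a joint): Hinge of the aluminium tray lying level over the die block, 150 mm wide, with 14 mm side rails and a low rim at the bar end; open at the hinge end. rad: 0 = level, grows as the bar swings up and over towards the bin (fixture's -y side); 1.57 = upright, stop at 1.75. Stiff: stays where it is left; some 5 N at the bar moves it.
- tray_bar (a point): Middle of the tray's steel grip bar, 10 mm thick, 92 mm long along the fixture's x, 180 mm from the hinge axis; it stands 40 mm off the tray's edge, so fingers fit on both sides. At the start it is 122 mm above the bench, at the fixture's y = +80 mm.
- tray_hinge (a point): Middle of the tray's hinge axis, which runs along the fixture's x at y = -100 mm, 122 mm above the bench (does not move).
- die_block: Steel die block, 24 mm (x) x 40 mm (y) x 96 mm tall, 0.3 to 0.5 kg, standing in the seat, aligned with the fixture. Origin: centre of its underside; z up along it. A groove 4 mm deep, 34 to 50 mm above the underside, crosses both x faces; a keeper's nose, 8 mm high, sits in each and stops a straight pull.
- die_head (a point): Middle of the block's head, 78 mm above its underside: pinch the head's two x faces (24 mm apart, 46 mm high) here from above. Leaning the block about its foot's edge in x pushes the keeper on that side outwards; lean by 0.15 to 0.22 rad to each side (more jams the foot in the well), then it lifts out freely.
- keeper_far (a joint): Black plastic keeper on the fixture's +x side of the block; m pushed outwards (+x), 0 = nose in the groove as at the start, clear of the block from about 0.0035, stop at 0.012. Very stiff slide (11 N), stays where it is pushed.
- keeper_near (a joint): The same on the -x side; m pushed outwards (-x).
- bin: Open wooden bin, fixed, 160 x 150 mm, 70 mm tall, walls and floor 4 to 5 mm, standing under the hinge end of the tray. Origin: centre of its underside.
- toggle0: Loose wooden toggle, 34 x 18 x 18 mm with a waist, 20 g, lying on the tray at the start. Origin: centre of its underside.
- toggle1: Loose wooden toggle, 34 x 18 x 18 mm with a waist, 20 g, lying on the tray at the start. Origin: centre of its underside.
- toggle2: Loose wooden toggle, 34 x 18 x 18 mm with a waist, 20 g, lying on the tray at the start. Origin: centre of its underside.
- toggle3: Loose wooden toggle, 34 x 18 x 18 mm with a waist, 20 g, lying on the tray at the start. Origin: centre of its underside.
- jar: Bystander: glass jar with metal cap, 72 mm across, 95 mm tall. Origin: centre of its underside.
- awl: Bystander: awl with wooden handle, 170 mm long, lying on the bench. Origin: at its middle.
- brush: Bystander: brush with wooden handle, 150 mm long, lying on the bench. Origin: at its middle.

How it is judged:
By the outcome, as a careful person would: the job done as asked, in the order asked, and still so for the second after the job is handed in, while the arm keeps its last pose, push and grip.
It also fails if it takes over 54 s, if anything falls off the work surface, if the arm or the gripper's body presses on something with over 40 N, if the wrist force passes 120 N, or if a joint passes its speed limit or range.

## Robot

A 7-joint arm with a two-finger parallel gripper is mounted at the origin on the work surface. World frame = base frame: x ahead of the robot, y to its left, z up, the work surface at z = 0. Lengths are in m, angles in rad, forces in N, time in s.
With the tool pointing down it reaches from about 0.4 to 0.875 m from the base axis. Payload 19.3 kg.
Tool frame: the origin (TCP) lies at the very end of the fingers, on their centre line; the grasp point (between the pads) lies bot.grasp_offset behind it (bot.grasp_offset is the distance from the TCP to the grasp point, in m); z points along the fingers, y is the direction in which the jaws open and shut (so a half turn about z gives the same grasp; the last joint's range is limited). The gripper opens to 85 mm and grips with 20 to 120 N. Pads are 22 mm wide; open, the fingers measure 114 mm over their backs; the gripper's body (76 mm by 85 mm) begins 54 mm behind the grasp point. The pads swing forward as they close: fully open they stand 13 mm farther back than shut.
Start: joints at [1.035, 0.521, -0.036, 1.599, 0.021, 1.021, -0.113], TCP at [0.281, -0.558, 0.231] pointing down, gripper open.
Joint ranges: [-2.91, 2.91], [-0.3, 2.13], [-1.5, 1.42], [0.17, 2.43], [-1.26, 4.41], [0.16, 1.93], [-2.52, 2.52]. Speed limits (rad/s): [1.89, 1.89, 2.39, 2.39, 3.01, 3.01, 3.01].

## Interface

Orientations are given as [roll, pitch, yaw] about the fixed x, y, z axes, in that order (R = Rz(yaw) Ry(pitch) Rx(roll)).
In Python, from workcell import bot gives the robot as it stands. The module is installed in compiled form; this text tells all that it offers.
- The arm moves only by the shell command python3 -m handwheel 'ROWS' [OPENING] [FORCE]. ROWS is JSON, a list of rows, each a list of 6 numbers: the shift along the tool's x, y, z as a fraction of full scale, then the turn, a rotation vector about the tool's x, y, z as a fraction of full scale. In form: [[x, y, z, rx, ry, rz], ...]. A call has 1 to 8 rows; each row shifts and turns the commanded pose from where the row before left it, along the tool's axes as they then stand; what a row does not reach is not made up. Full scale, the value 1, is 0.025 m for a shift and 360 degrees for a turn. A row lasts 1/8 s, in which the tool goes at most 62.5 mm and 10.7 degrees, less where a joint would pass 70% of its speed; a pose out of reach is approached as far as the arm can. A call with a number of a shift or a turn outside -1 to 1 is refused whole. A call with a gripper value outside its range is refused whole. OPENING is the closure, from -1 (fully open) to 1 (shut), set as the call begins (- or left out, the last holds). The fingers move at their own pace and stop on an object; FORCE is the grip in N (left out, the last holds). Time passes only in rows, so rows that do not move let the fingers close. It gives the time, the measured TCP pose, the force and the opening at its end, in the units of the state.
- bot.observe(): the state, without advancing time (a new reading comes with each control period).
- bot.grab_frame(name): name is "scene" or "top" or "wrist"; returns a dict with "pixels" (480x640x3 uint8, blue, green, red), "vertical_fov" (degrees; the focal length in pixels is half the picture's height over the tangent of half this angle, whatever the lens; pixels are square), "cx", "cy" (the principal point, pixels), "R" (3x3) and "t" (3): a world point X has camera coordinates R X + t. Camera axes: x right, y down, z forward; pixel columns grow to the right and rows downward; lengths in m; the calibration is good to about 2 mm. The wrist camera is an equidistant fisheye: a pixel r from the principal point sees the ray r / f radians off the axis. A picture is of the moment at which its call begins. There is no depth.
- bot.job_done(): hands the job in, once; it reports no verdict.
Trained networks look in a picture, given as the dict that the camera call returned (one of the last four; its "shot" number tells which), for a name from the list of things; names that differ only in an ending like _2 or _b are one class to them, and where a whole thing is asked for, a point or a joint stands for the part that bears it (a point fixed in the world has none). Each returns a list of dicts, best first, with "score" (0 to 1); they miss things now and then, are a little off and sometimes report something else, mostly with a low value. They report only what shows in the picture. A call takes as long as a camera call.
- bot.trace(picture, thing): "region" (480x640 bool, what is visible of it) and "point" ([column, row] in pixels, amid what is visible of it).
The state is a dict: "clock": time; "qpos": joint angles; "qd": joint speeds; "joint_efforts": joint torques, N m; "position": TCP position; "tool_rot": TCP orientation; "force": force on the tool from outside, world axes, zero at the start; "moment": the same for the moment, N m; "grip_width": finger opening in m.
Only numpy, scipy, OpenCV 4.12 (cv2) and the standard library are available. Lean on these libraries where they do the work, as an engineer would, in place of code of your own. Each camera call takes 0.05 s, during which the arm holds its last target.

## Working session

There is one attempt and no reset: what is moved stays moved. The work goes in short steps, Python scripts to look and compute and a shell command to move; the robot and the scene stay as the last step left them, time stands still between calls to the robot, and variables do not carry over. Pictures are saved under pics/ and viewed, and the job is handed in when it is done.

```bash
mkdir -p pics; python3 - <<'E'
from workcell import bot
import cv2
print(bot.observe(), bot.grasp_offset)
for n in ["scene","top","wrist"]:
    f=bot.grab_frame(n); cv2.imwrite(f"pics/{n}0.png",f["pixels"])
    print(n,f["vertical_fov"],f["cx"],f["cy"],f["R"],f["t"],f["shot"])
    for th in ["tray","tray_bar","die_block","keeper_far","keeper_near","bin","fixture"]:
        r=bot.trace(f,th); print(th,[(round(x["score"],2),x["point"],int(x["region"].sum())) for x in r[:2]])
E
```

```text
{'clock': 0.0, 'qpos': array([ 1.03480432,  0.52199217, -0.03633474,  1.59998416,  0.02117539,
        1.02107352, -0.11280911]), 'qd': array([-0.00124421,  0.00323279,  0.00022112,  0.00054704,  0.00067849,
       -0.0011132 , -0.00041709]), 'joint_efforts': array([ 2.35017542e-04, -9.27105618e+01,  1.98010795e+00, -3.69925976e+01,
        1.78865937e-02,  8.35285900e-03,  1.23938543e-05]), 'position': array([ 0.28054233, -0.55814286,  0.23074778]), 'tool_rot': array([-3.14052044e+00,  5.05951255e-05,  4.65766012e-01]), 'force': array([0.21216521, 0.54402715, 0.20389303]), 'moment': array([-0.00201172,  0.01870694,  0.03559889]), 'grip_width': 0.08554401354706956} 0.0187
scene 42.110064508574574 313.74729565077325 251.63756524039474 [[-0.83401259  0.55159625  0.01282848]
 [ 0.29782937  0.46964644 -0.83110161]
 [-0.46445738 -0.68932851 -0.55597261]] [ 0.49147689 -0.13497974  1.38039117] 1
tray [(0.74, [380.6, 223.1], 5238)]
tray_bar [(0.61, [384.8, 222.1], 5427)]
die_block [(0.73, [398.3, 264.0], 387)]
keeper_far [(0.8, [376.8, 273.9], 647)]
keeper_near [(0.46, [405.7, 263.0], 124)]

[... 200 characters left out ...]
 -0.14877323]
 [ 0.14845476  0.01908337 -0.98873506]] [0.03801351 0.62836328 0.86486133] 2
tray [(0.81, [298.9, 295.6], 8043), (0.17, [333.0, 203.9], 1207)]
tray_bar [(0.66, [300.7, 295.7], 8271), (0.23, [276.1, 279.8], 175)]
die_block [(0.7, [295.8, 295.2], 10421)]
keeper_far []
keeper_near [(0.71, [333.2, 203.8], 1180), (0.34, [295.3, 294.0], 10809)]
bin []
fixture [(0.59, [297.7, 297.8], 10499)]
wrist 65.70646984690485 318.0487880343907 242.40937828350656 [[ 0.44908978 -0.89348538 -0.00149633]
 [-0.86190955 -0.433659    0.2627771 ]
 [-0.23543639 -0.11672081 -0.96485541]] [-0.62462802 -0.0347922   0.38017234] 3
tray []
tray_bar []
die_block []
keeper_far []
keeper_near []
bin []
fixture []
```

View pics/scene0.png

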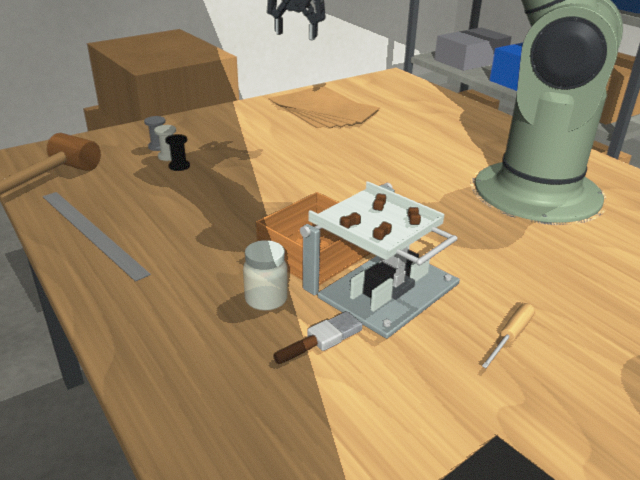

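View pics/top0.png

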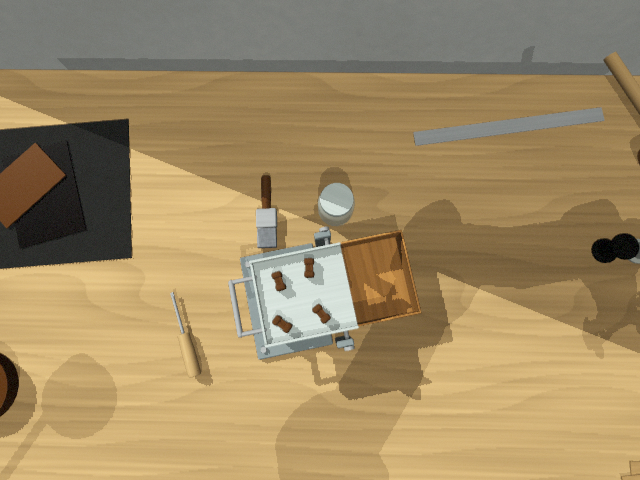

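```bash
python3 - <<'E'
import cv2
a=cv2.imread("pics/top0.png");b=cv2.imread("pics/scene0.png")
cv2.imwrite("pics/topz.png",cv2.resize(a[220:370,220:420],None,fx=4,fy=4,interpolation=cv2.INTER_CUBIC))
cv2.imwrite("pics/scenez.png",cv2.resize(b[175:340,250:470],None,fx=3.6,fy=3.6,interpolation=cv2.INTER_CUBIC))
E
```

```text
(no output)
```

View pics/topz.png

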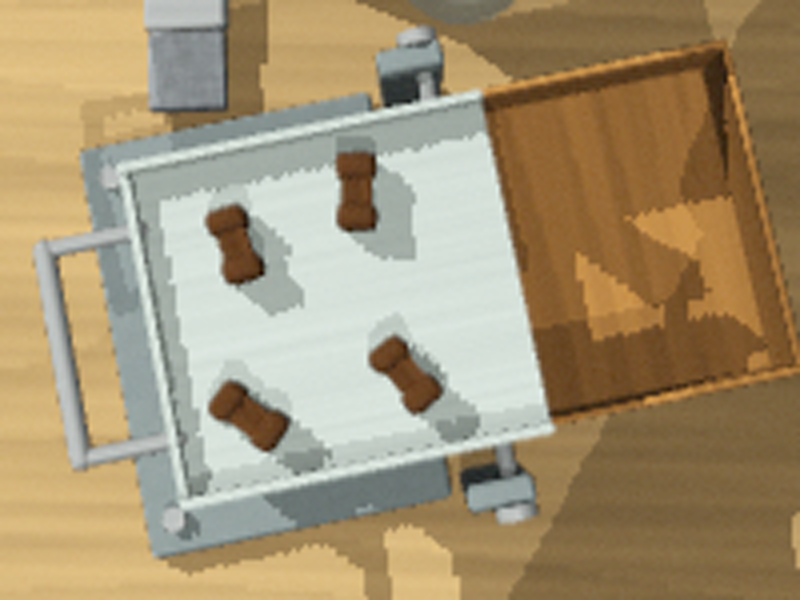

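View pics/scenez.png

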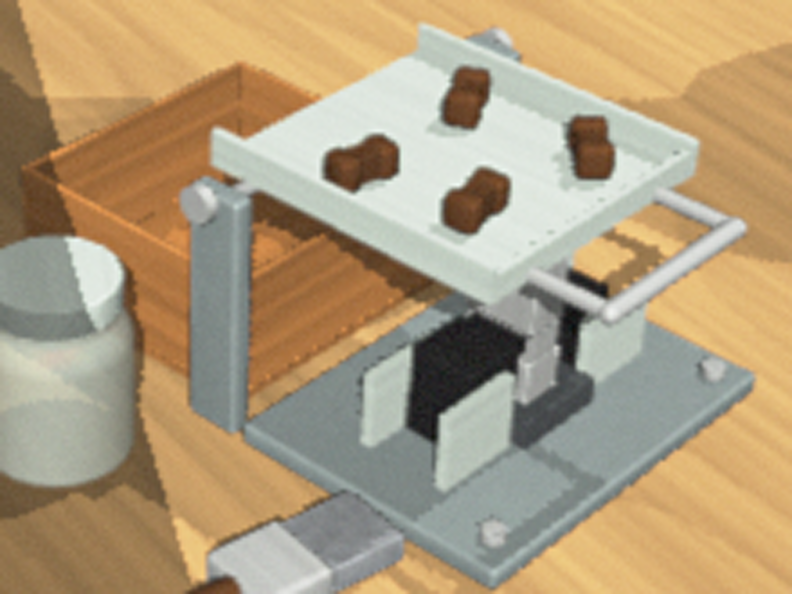

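```bash
cat > h.py <<'E'
import numpy as np, cv2
from workcell import bot
from scipy.optimize import least_squares
def proj(f,X):
    X=np.atleast_2d(X); c=X@np.array(f["R"]).T+np.array(f["t"])
    F=240/np.tan(np.radians(f["vertical_fov"])/2)
    return np.c_[f["cx"]+F*c[:,0]/c[:,2],f["cy"]+F*c[:,1]/c[:,2]]
def pw(f,X): # wrist fisheye
    X=np.atleast_2d(X); c=X@np.array(f["R"]).T+np.array(f["t"])
    F=240/np.tan(np.radians(f["vertical_fov"])/2)
    r=np.hypot(c[:,0],c[:,1]); th=np.arctan2(r,c[:,2]); s=F*th/np.maximum(r,1e-9)
    return np.c_[f["cx"]+s*c[:,0],f["cy"]+s*c[:,1]]
def w(p,X):
    X=np.atleast_2d(X); c,s=np.cos(p[2]),np.sin(p[2])
    return np.c_[p[0]+c*X[:,0]-s*X[:,1],p[1]+s*X[:,0]+c*X[:,1],X[:,2]]
E
python3 - <<'E'
from h import *
f1=bot.grab_frame("top");f2=bot.grab_frame("scene")
zt=lambda a:np.array(a)/4+[220,220]; zs=lambda a:np.array(a)/3.6+[250,175]
def res(p):
    yb=p[3]; b=p[4]
    T=[([b,.08,.122],(44,246)),([-b,.08,.122],(82,463)),([.1025,yb,.012],(80,152)),([-.1025,yb,.012],(155,557)),([-.1025,yb-.15,.012],(450,495)),([.1025,yb-.15,.012],(370,94))]
    S=[([-b,.08,.122],(740,228)),([b,.08,.122],(608,312)),([-.1025,yb,.012],(753,376)),([.1025,yb,.012],(495,574)),([.1025,yb-.15,.012],(248,428))]
    r=[]
    for f,L,z in((f1,T,zt),(f2,S,zs)):
        r.append((proj(f,w(p,[l[0] for l in L]))-np.array([z(l[1]) for l in L])).ravel())
    return np.concatenate(r)
s=least_squares(res,[.6,0,.1,.075,.046],loss="soft_l1"); print(s.x,np.round(s.fun,1))
p=s.x[:3]; np.save("p.npy",p); print(w(p,[[0,.08,.122],[0,-.1,.122],[0,0,.09]]))
for f,n in((f1,"top"),(f2,"scene")):
    im=f["pixels"].copy()
    P=[[x,.08,.122] for x in(-.046,.046)]+[[x,-.095,.128] for x in(-.096,.096)]+[[x,y,.108] for x in(-.012,.012) for y in(-.02,.02)]+[[x,-.1,.122] for x in(-.075,.075)]
    for u,v in proj(f,w(p,P)): cv2.circle(im,(int(u*1),int(v)),1,(0,0,255),-1)
    cv2.imwrite(f"pics/chk_{n}.png",cv2.resize(im[170:370,220:470],None,fx=3,fy=3))
E
```

```text
[0.50781279 0.10839226 0.22800217 0.07504401 0.04720814] [-1.1  1.1 -0.7  0.4 -1.9  0.2 -1.3  1.6  0.4  0.8 -1.3 -0.8 -2.7 -0.4
 -1.1  0.5  0.1 -1.4 -1.  -0.1 -3.4 -1.3]
[[0.48973024 0.18632185 0.122     ]
 [0.53041597 0.01098027 0.122     ]
 [0.50781279 0.10839226 0.09      ]]
```

View pics/chk_top.png

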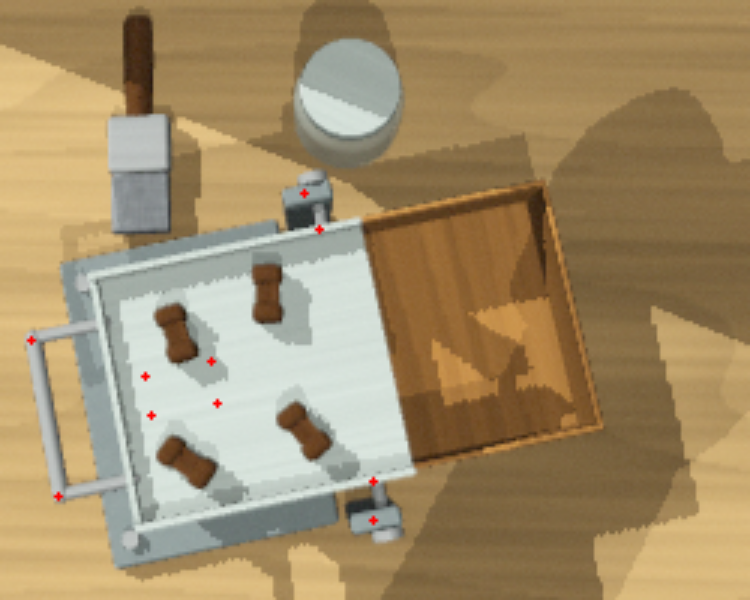

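View pics/chk_scene.png

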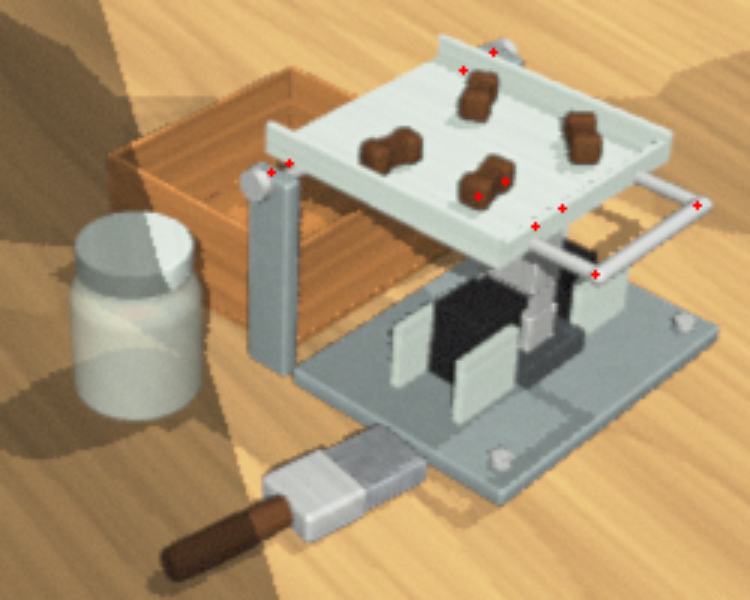

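```bash
cat >> h.py <<'E'
from scipy.spatial.transform import Rotation as Ro
def Rt(rpy): return Ro.from_euler("xyz",rpy)
def tgtR(yaw,tilt,p): # tool x= fixture x dir for yaw=0; tilt>0: tool z leans to fixture -y
    return Ro.from_euler("z",p[2])*Ro.from_euler("x",-tilt)*Ro.from_euler("z",yaw)*Ro.from_euler("x",np.pi)
def delta(o,pos,R=None):
    R0=Rt(o["tool_rot"]); d=R0.inv().apply(np.array(pos)-o["position"])/.025
    print("shift units(tool)",np.round(d,3))
    if R is not None: print("turn units",np.round((R0.inv()*R).as_rotvec()/(2*np.pi),4))
E
python3 - <<'E'
from h import *
p=np.load("p.npy");o=bot.observe()
t=np.radians(42);R=tgtR(0,t,p);print(R.as_matrix()[:,2])
bar=w(p,[[0,.08,.122]])[0];d=R.as_matrix()[:,2]
print("target",bar-.08*d)
delta(o,bar-.08*d+[0,0,.08],R)
E
```

```text
[ 0.15124483 -0.65181345 -0.74314483]
target [0.47763066 0.23846693 0.18145159]
shift units(tool) [ 21.354 -24.942  -1.206]
turn units [-0.1161 -0.0139  0.0361]
```

```bash
python3 -m handwheel '[[0.5,-0.6,-0.5,0,0,0],[0.85,-1,-0.5,0,0,0],[0.85,-1,-0.3,0,0,0],[0.85,-1,0,0,0,0],[0.85,-1,0,0,0,0],[0.85,-1,0,0,0,0],[0.85,-1,0,0,0,0],[0.85,-1,0,0,0,0]]' -1 60
python3 -m handwheel '[[0.85,-1,0,0,0,0],[0.85,-1,0,0,0,0],[0.85,-1,0,0,0,0],[0.85,-1,0,0,0,0],[0.85,-1,0,0,0,0],[0.85,-1,0,0,0,0],[0.85,-1,0,0,0,0],[0.85,-1,0,0,0,0]]'
python3 -m handwheel '[[0.85,-1,0,0,0,0],[0.85,-1,0,0,0,0],[0.85,-1,0,0,0,0],[0.85,-1,0,0,0,0],[0.85,-1,0,0,0,0],[0.85,-1,0,0,0,0],[0.85,-1,0,0,0,0],[0.5,-0.5,0,0,0,0]]'
```

```text
clock: 2.3
position: [0.3396, -0.3145, 0.2644]
tool_rot: [3.141, -0.0, 0.466]
force: [0.9, 0.1, -0.2]
grip_width: 0.0856
clock: 3.3
position: [0.4013, -0.0597, 0.2644]
tool_rot: [3.141, -0.001, 0.466]
force: [0.6, -0.5, -0.5]
grip_width: 0.0855
clock: 4.3
position: [0.461, 0.1804, 0.2643]
tool_rot: [3.141, -0.001, 0.468]
force: [0.2, -0.7, 0.3]
grip_width: 0.0854
```

```bash
python3 -m handwheel '[[0.1,-0.5,0,0,0,0.0188],[0.1,-0.5,0,0,0,0.0188],[0,-0.5,0,-0.0233,0,0],[0,-0.5,0,-0.0233,0,0],[0,0,0,-0.0233,0,0],[0,0,0,-0.0233,0,0],[0,0,0,-0.0233,0,0],[0,0,0,0,0,0]]'
cat > c.py <<'E'
from h import *
import sys
p=np.load("p.npy");o=bot.observe()
t=np.radians(42);R=tgtR(0,t,p)
bar=w(p,[[0,.08,.122]])[0];d=R.as_matrix()[:,2]
print(o["qpos"])
delta(o,bar-.08*d,R); delta(o,bar+.0187*d,R)
f=bot.grab_frame("wrist");im=f["pixels"].copy()
for P in pw(f,w(p,[[x,.08,.122] for x in(-.046,.046)])): cv2.circle(im,(int(P[0]),int(P[1])),2,(0,0,255),-1)
cv2.imwrite("pics/"+sys.argv[1]+".png",im)
E
python3 c.py w1
```

```text
clock: 5.3
position: [0.4492, 0.2293, 0.2595]
tool_rot: [2.454, 0.005, 0.234]
force: [-0.3, 0.2, 0.4]
grip_width: 0.0852
[-0.87431629  0.51903399 -0.06678964  1.73865876  0.54177934  1.40949472
 -2.51043138]
shift units(tool) [ 1.206 -2.05   2.35 ]
turn units [-0.0072  0.      0.0012]
shift units(tool) [ 1.206 -1.872  6.294]
turn units [-0.0072  0.      0.0012]
```

View pics/w1.png

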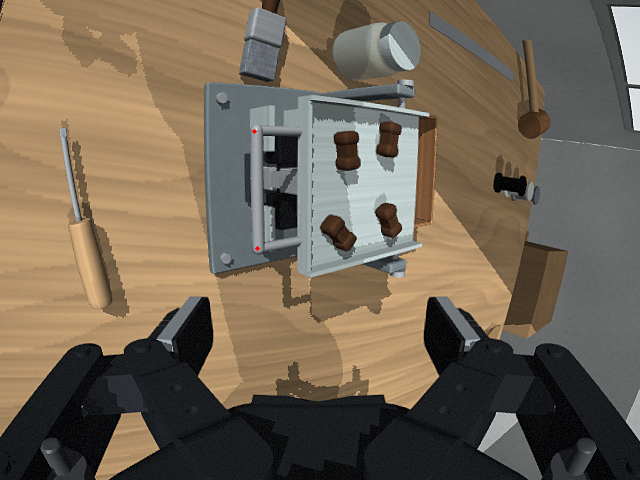

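```bash
python3 -m handwheel '[[0,0,0,0,0,-0.0294],[0,0,0,0,0,-0.0294],[0,0,0,0,0,-0.0294],[0,0,0,0,0,-0.0294],[0,0,0,0,0,-0.0294],[0,0,0,0,0,-0.0294],[0,0,0,0,0,-0.0294],[0,0,0,0,0,-0.0294]]'
python3 -m handwheel '[[0,0,0,0,0,-0.0294],[0,0,0,0,0,-0.0294],[0,0,0,0,0,-0.0294],[0,0,0,0,0,-0.0294],[0,0,0,0,0,-0.0294],[0,0,0,0,0,-0.0294],[0,0,0,0,0,-0.0294],[0,0,0,0,0,-0.0294]]'
python3 -m handwheel '[[0,0,0,0,0,-0.0294],[0,0,0,0,0,0]]'
sed -i 's/R=tgtR(0,t,p)/R=tgtR(np.pi,t,p)/' c.py; python3 c.py w2
```

```text
clock: 6.35
position: [0.4514, 0.2255, 0.2612]
tool_rot: [3.074, 0.68, 1.686]
force: [0.2, -1.0, 0.2]
grip_width: 0.0856
clock: 7.35
position: [0.4515, 0.2255, 0.2615]
tool_rot: [-2.466, 0.111, -3.057]
force: [-0.5, 0.4, -0.0]
grip_width: 0.0851
clock: 7.6
position: [0.4514, 0.2256, 0.2611]
tool_rot: [-2.458, -0.001, -2.918]
force: [0.1, -0.2, 0.7]
grip_width: 0.0855
[-0.4560844   0.58867724 -0.66317431  1.7162152   0.74036752  1.59918248
  0.42610896]
shift units(tool) [-1.142  2.22   2.3  ]
turn units [ 0.0079 -0.0006 -0.0004]
shift units(tool) [-1.157  2.026  6.243]
turn units [ 0.0079 -0.0006 -0.0004]
```

```bash
python3 -m handwheel '[[-0.5,0.9,0.5,0.0078,0,0],[-0.65,0.9,0.8,0,0,0],[0,0.4,1,0,0,0],[0,0,0,0,0,0]]' -0.4
python3 c.py w3
```

```text
clock: 8.15
position: [0.4775, 0.2356, 0.1803]
tool_rot: [-2.406, -0.003, -2.918]
force: [-0.9, -0.5, 0.8]
grip_width: 0.0597
[-0.50564237  0.7492291  -0.60722621  1.69030127  0.83060629  1.55686168
  0.34638266]
shift units(tool) [-0.029  0.052 -0.108]
turn units [-0.0005 -0.0008 -0.0002]
shift units(tool) [-0.049  0.064  3.84 ]
turn units [-0.0005 -0.0008 -0.0002]
```

View pics/w3.png

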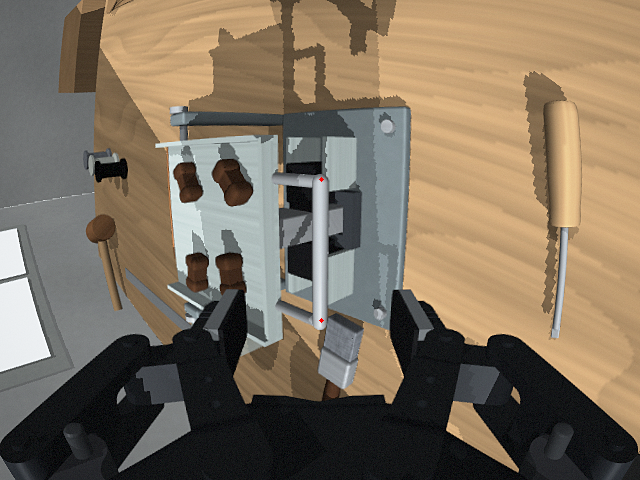

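```bash
python3 -m handwheel '[[0,0,1,0,0,0],[0,0,1,0,0,0],[0,0,1,0,0,0],[0,0,0.8,0,0,0],[0,0,0,0,0,0]]'
python3 -m handwheel '[[0,0,0,0,0,0],[0,0,0,0,0,0],[0,0,0,0,0,0],[0,0,0,0,0,0]]' 1 50
python3 c.py w4
```

```text
clock: 8.82
position: [0.4919, 0.1741, 0.1107]
tool_rot: [-2.406, -0.003, -2.915]
force: [-0.3, 0.4, 0.1]
grip_width: 0.0594
clock: 9.32
position: [0.4917, 0.1757, 0.1107]
tool_rot: [-2.407, -0.003, -2.913]
force: [-1.5, 5.6, 4.4]
grip_width: 0.008
[-0.43612992  0.80964562 -0.56606911  1.80362334  0.92739277  1.40866357
  0.29332439]
shift units(tool) [-0.015  0.014 -3.824]
turn units [-0.0002 -0.0003  0.0004]
shift units(tool) [-0.022  0.02   0.124]
turn units [-0.0002 -0.0003  0.0004]
```

View pics/w4.png

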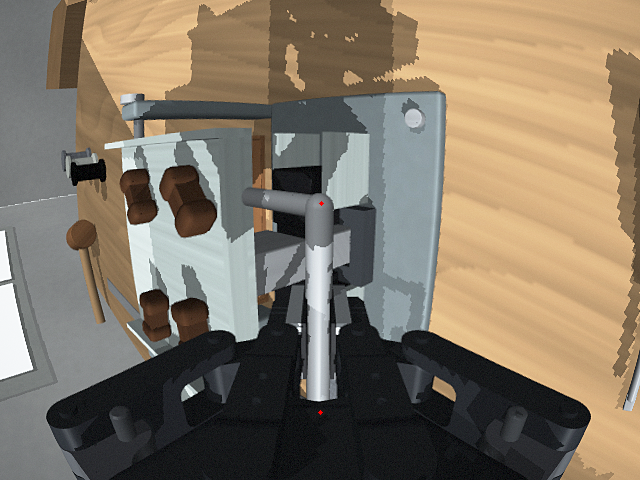

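```bash
cat > arc.py <<'E'
from h import *
p=np.load("p.npy");o=bot.observe()
H=w(p,[[0,-.1,.122]])[0]; fx=np.array([np.cos(p[2]),np.sin(p[2]),0])
R0=Rt(o["tool_rot"]); 
g=o["position"]-.0187*R0.as_matrix()[:,2]; v=g-H; fy=np.array([-fx[1],fx[0],0])
print("tray angle est",np.arctan2(v[2],v@fy),"radius",np.hypot(v[2],v@fy),"tilt",R0.as_matrix()[:,2]@fy, "force",o["force"],"q",np.round(o["qpos"],2))
for a in(.05,.08,.1):
    Q=Ro.from_rotvec(a*fx); new=H+Q.apply(o["position"]-H)
    print(a,R0.inv().apply(new-o["position"])/.025,R0.inv().apply(a*fx)/2/np.pi)
E
python3 arc.py
```

```text
tray angle est 0.01454416690912886 radius 0.18178309708996934 tilt -0.6702370756001952 force [-1.79160088  6.14178602  3.80947381] q [-0.44  0.81 -0.57  1.8   0.93  1.41  0.29]
0.05 [ 0.00089954 -0.21673999 -0.26088235] [-7.95771673e-03 -1.82758127e-05 -1.22551866e-05]
0.08 [ 0.00144523 -0.35294856 -0.41209624] [-1.27323468e-02 -2.92413004e-05 -1.96082986e-05]
0.1 [ 0.00181121 -0.44624782 -0.51060613] [-1.59154335e-02 -3.65516255e-05 -2.45103732e-05]
```

```bash
python3 -m handwheel '[[0,-0.217,-0.261,-0.008,0,0],[0,-0.217,-0.261,-0.008,0,0],[0,-0.217,-0.261,-0.008,0,0],[0,-0.217,-0.261,-0.008,0,0],[0,0,0,0,0,0]]'; python3 arc.py
```

```text
clock: 10.0
position: [0.492, 0.1744, 0.1456]
tool_rot: [-2.611, -0.002, -2.914]
force: [-4.5, 8.6, 2.3]
grip_width: 0.008
tray angle est 0.22058337809002967 radius 0.18176977624337534 tilt -0.5057556410660504 force [-4.45163565  8.60860746  2.27849605] q [-0.28  0.68 -0.65  1.84  0.84  1.28  0.42]
0.05 [ 0.00053425 -0.21718206 -0.26041336] [-7.95773362e-03 -2.16986629e-06 -1.45161030e-05]
0.08 [ 0.00084677 -0.35364442 -0.41133548] [-1.27323738e-02 -3.47178606e-06 -2.32257648e-05]
0.1 [ 0.00105159 -0.44710796 -0.50964671] [-1.59154672e-02 -4.33973257e-06 -2.90322060e-05]
```

Works. Continue slowly so the toggles slide rather than fly.

```bash
python3 -m handwheel '[[0,-0.217,-0.261,-0.008,0,0],[0,-0.217,-0.261,-0.008,0,0],[0,-0.217,-0.261,-0.008,0,0],[0,-0.217,-0.261,-0.008,0,0],[0,-0.217,-0.261,-0.008,0,0],[0,-0.217,-0.261,-0.008,0,0],[0,-0.217,-0.261,-0.008,0,0],[0,-0.217,-0.261,-0.008,0,0]]'; python3 arc.py
python3 - <<'E'
from h import *
f=bot.grab_frame("scene"); cv2.imwrite("pics/s5.png",f["pixels"][100:400,200:600])
E
```

```text
clock: 11.0
position: [0.4968, 0.1529, 0.2089]
tool_rot: [-3.012, -0.003, -2.913]
force: [-4.7, 6.4, -0.1]
grip_width: 0.0081
tray angle est 0.6184142900150904 radius 0.18189614596724257 tilt -0.1287438404104637 force [-4.71045852  6.41950356 -0.08763727] q [ 0.12  0.51 -0.84  1.86  0.56  1.06  0.83]
0.05 [ 0.00084201 -0.21649367 -0.26143906] [-7.95772027e-03 -7.82378862e-06 -1.91505085e-05]
0.08 [ 0.00134051 -0.35256794 -0.41299266] [-1.27323524e-02 -1.25180618e-05 -3.06408136e-05]
0.1 [ 0.00166978 -0.44578335 -0.51173122] [-1.59154405e-02 -1.56475772e-05 -3.83010170e-05]
```

View pics/s5.png

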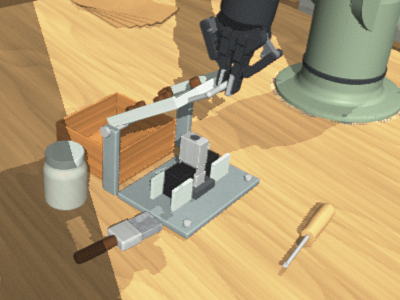

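```bash
python3 -m handwheel '[[0,-0.217,-0.261,-0.008,0,0],[0,-0.217,-0.261,-0.008,0,0],[0,-0.217,-0.261,-0.008,0,0],[0,-0.217,-0.261,-0.008,0,0],[0,-0.217,-0.261,-0.008,0,0],[0,-0.217,-0.261,-0.008,0,0],[0,0,0,0,0,0]]'; python3 arc.py
python3 - <<'E'
from h import *
f=bot.grab_frame("top"); cv2.imwrite("pics/t6.png",cv2.resize(f["pixels"][180:380,220:470],None,fx=3,fy=3))
E
```

```text
clock: 11.92
position: [0.504, 0.1211, 0.2484]
tool_rot: [2.97, -0.003, -2.915]
force: [-7.8, 5.5, 11.5]
grip_width: 0.0078
tray angle est 0.9210304932372202 radius 0.1819492195789308 tilt 0.17102126996702044 force [-7.79358887  5.47169912 11.48078469] q [ 0.48  0.5  -0.99  1.82  0.29  1.01  1.21]
0.05 [ 0.00047517 -0.21699828 -0.26109604] [-7.95769979e-03  1.21822008e-05 -2.46067972e-05]
0.08 [ 0.00073436 -0.35336683 -0.41243192] [-1.27323197e-02  1.94915213e-05 -3.93708755e-05]
0.1 [ 0.00089622 -0.44677473 -0.51102049] [-1.59153996e-02  2.43644017e-05 -4.92135944e-05]
```

View pics/t6.png

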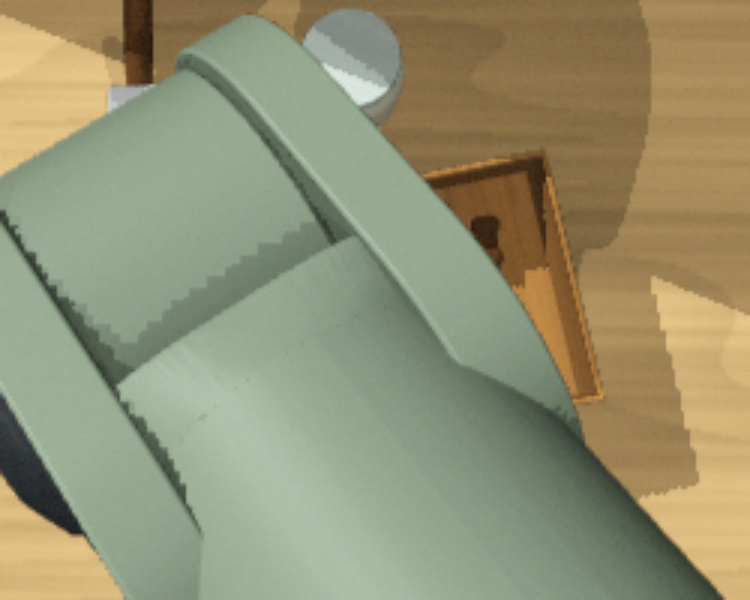

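```bash
python3 -m handwheel '[[0,-0.217,-0.261,-0.008,0,0],[0,-0.217,-0.261,-0.008,0,0],[0,-0.217,-0.261,-0.008,0,0],[0,-0.217,-0.261,-0.008,0,0],[0,-0.217,-0.261,-0.008,0,0],[0,-0.217,-0.261,-0.008,0,0],[0,0,0,0,0,0]]'; python3 arc.py
python3 - <<'E'
from h import *
f=bot.grab_frame("scene"); cv2.imwrite("pics/s7.png",cv2.resize(f["pixels"][100:350,200:500],None,fx=2.5,fy=2.4))
E
```

```text
clock: 12.85
position: [0.5133, 0.0799, 0.2764]
tool_rot: [2.667, -0.005, -2.914]
force: [-11.2, 2.4, 16.3]
grip_width: 0.0082
tray angle est 1.2207535699766185 radius 0.18205583383538418 tilt 0.4566747917281445 force [-11.20037005   2.44418372  16.3463866 ] q [ 0.77  0.62 -1.12  1.75  0.08  1.08  1.5 ]
0.05 [ 0.00054463 -0.21645288 -0.2619258 ] [-7.95766400e-03  1.81374450e-05 -3.15352285e-05]
0.08 [ 0.00083626 -0.35251433 -0.4137723 ] [-1.27322624e-02  2.90199120e-05 -5.04563656e-05]
0.1 [ 0.00101587 -0.44572606 -0.51270631] [-1.59153280e-02  3.62748899e-05 -6.30704570e-05]
```

View pics/s7.png

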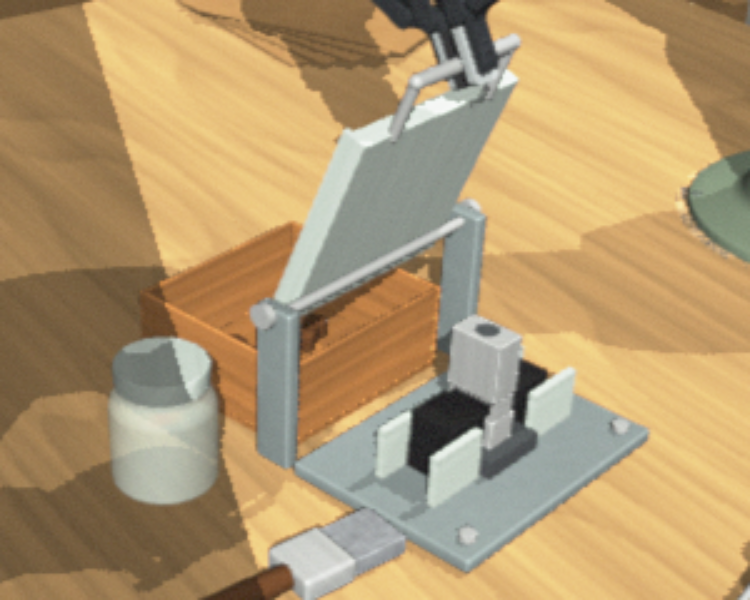

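```bash
python3 -m handwheel '[[0.03,-0.21,-0.275,-0.008,0,0],[0.03,-0.21,-0.275,-0.008,0,0],[0,-0.21,-0.275,-0.008,0,0],[0,-0.217,-0.265,-0.008,0,0],[0,-0.217,-0.261,-0.008,0,0],[0,-0.217,-0.261,-0.008,0,0],[0,-0.217,-0.261,-0.008,0,0],[0,0,0,0,0,0]]'; python3 arc.py
python3 - <<'E'
from h import *
f=bot.grab_frame("scene"); cv2.imwrite("pics/s8.png",cv2.resize(f["pixels"][60:350,200:500],None,fx=2.5,fy=2))
E
```

```text
clock: 13.9
position: [0.5262, 0.0223, 0.2917]
tool_rot: [2.314, -0.004, -2.915]
force: [-0.3, -2.2, 12.1]
grip_width: 0.0077
tray angle est 1.5804174587854818 radius 0.18237149758903617 tilt 0.7362910372398074 force [-0.27997566 -2.17469004 12.10848235] q [ 0.96  0.84 -1.18  1.62 -0.06  1.24  1.71]
0.05 [-0.00055429 -0.21854507 -0.26076072] [-7.95767717e-03  3.18982117e-05 -9.81871988e-06]
0.08 [-0.00091817 -0.3558329  -0.41185839] [-1.27322835e-02  5.10371388e-05 -1.57099518e-05]
0.1 [-0.0011736  -0.44984947 -0.51027285] [-1.59153543e-02  6.37964234e-05 -1.96374398e-05]
```

View pics/s8.png

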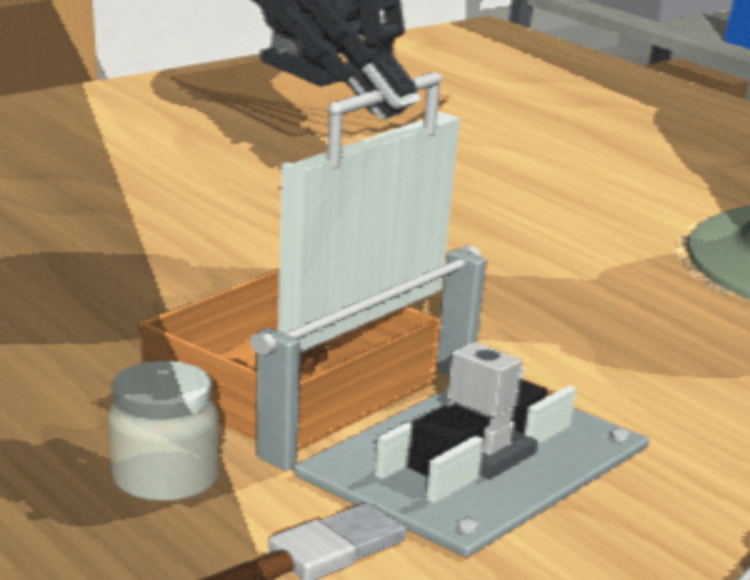

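```bash
python3 -m handwheel '[[0,-0.217,-0.261,-0.008,0,0],[0,0,0,0,0,0]]'; python3 arc.py; python3 -m handwheel '[[0,0,0,0,0,0],[0,0,0,0,0,0],[0,0,0,0,0,0],[0,0,-0.5,0,0,0],[0,0,-1,0,0,0],[0,0,-1,0,0,0],[0,0,-1,0,0,0]]' -0.4
python3 - <<'E'
from h import *
p=np.load("p.npy");o=bot.observe();print(np.round(o["qpos"],2))
R=tgtR(np.pi/2,0,p)
delta(o,w(p,[[0,0,.35]])[0],R)
delta(o,w(p,[[0,0,.35]])[0],tgtR(np.pi,0,p))
f=bot.grab_frame("scene"); cv2.imwrite("pics/s9.png",cv2.resize(f["pixels"][60:350,200:500],None,fx=2.5,fy=2))
E
```

```text
clock: 14.2
position: [0.5281, 0.0139, 0.2921]
tool_rot: [2.263, -0.004, -2.915]
force: [-1.5, -3.4, 13.7]
grip_width: 0.008
tray angle est 1.6310694802126022 radius 0.18239537665247152 tilt 0.7697492218043042 force [-1.45893278 -3.40108179 13.72710623] q [ 0.97  0.88 -1.19  1.6  -0.08  1.27  1.73]
0.05 [-0.0006173  -0.21852029 -0.26085197] [-7.95767259e-03  3.32471117e-05 -9.02017250e-06]
0.08 [-0.0010195  -0.35579545 -0.41200494] [-1.27322761e-02  5.31953787e-05 -1.44322760e-05]
0.1 [-0.00130067 -0.4498045  -0.51045645] [-1.59153452e-02  6.64942234e-05 -1.80403450e-05]
clock: 15.08
position: [0.5433, -0.0513, 0.3491]
tool_rot: [2.269, -0.003, -2.914]
force: [-0.7, -0.0, -0.8]
grip_width: 0.0595
[ 1.01  0.86 -1.19  1.43 -0.08  1.47  1.73]
shift units(tool) [-0.057  4.235  4.989]
turn units [ 0.1081 -0.1088  0.2323]
shift units(tool) [-0.057  4.235  4.989]
turn units [ 0.1389 -0.0004 -0.0003]
```

View pics/s9.png

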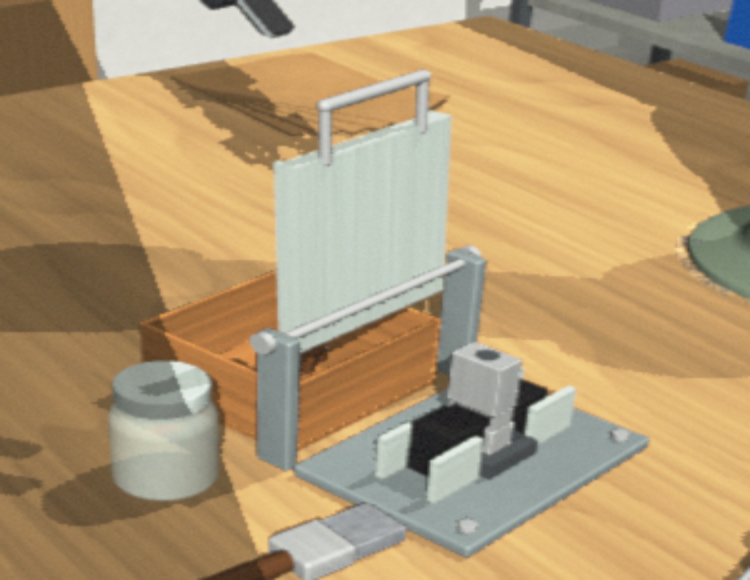

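```bash
python3 -m handwheel '[[0,-0.3,-1,0.01,0,0],[0,-0.3,-0.6,0.02,0,0],[0,0,0,0.0275,0,0],[0,0,0,0.0275,0,0],[0,0,0,0.0275,0,0],[0,0,0,0.026,0,0]]' -1
python3 - <<'E'
from h import *
p=np.load("p.npy");o=bot.observe();print(np.round(o["qpos"],2))
delta(o,w(p,[[0,0,.38]])[0],tgtR(np.pi,0,p))
E
```

```text
clock: 15.88
position: [0.5524, -0.0892, 0.3646]
tool_rot: [-3.138, -0.002, -2.914]
force: [0.1, 0.2, -0.6]
grip_width: 0.0851
[ 0.77  0.46 -1.04  1.56  0.4   1.36  1.49]
shift units(tool) [-0.046  8.098 -0.645]
turn units [-0.0005 -0.0003 -0.    ]
```

```bash
python3 -m handwheel '[[0,1,-0.2,0,0,0],[0,1,-0.1,0,0,0],[0,1,0,0,0,0],[0,1,0,0,0,0],[0,1,0,0,0,0],[0,1,0,0,0,0],[0,1,0,0,0,0],[0,1,0,0,0,0]]'
python3 -m handwheel '[[0,0.1,0.8,0,0,0.0278],[0,0,1,0,0,0.0278],[0,0,1,0,0,0.0278],[0,0,1,0,0,0.0278],[0,0,1,0,0,0.0278],[0,0,0.5,0,0,0.0278],[0,0,0,0,0,0.0278],[0,0,0,0,0,0.0278]]'
python3 -m handwheel '[[0,0,0,0,0,0.0278],[0,0,0,0,0,0]]'
cat > d.py <<'E'
from h import *
import sys
p=np.load("p.npy");o=bot.observe();print(np.round(o["qpos"],2))
delta(o,w(p,[[0,0,.0713]])[0],tgtR(np.pi/2,0,p))
for n in("wrist","scene","top"):
    f=bot.grab_frame(n);im=f["pixels"].copy()
    F=pw if n=="wrist" else proj
    for P in F(f,w(p,[[x,y,.108] for x in(-.012,.012) for y in(-.02,.02)])): cv2.circle(im,(int(P[0]),int(P[1])),1,(0,0,255),-1)
    if n=="scene": im=cv2.resize(im[60:350,200:500],None,fx=2.5,fy=2)
    cv2.imwrite(f"pics/{sys.argv[1]}{n}.png",im)
E
python3 d.py a
```

```text
clock: 16.88
position: [0.5065, 0.107, 0.3714]
tool_rot: [3.134, -0.006, -2.915]
force: [-0.3, -0.3, 0.1]
grip_width: 0.0856
clock: 17.88
position: [0.5057, 0.1091, 0.2385]
tool_rot: [-3.137, -0.008, 1.964]
force: [0.1, 0.1, 0.1]
grip_width: 0.085
clock: 18.12
position: [0.5058, 0.109, 0.2387]
tool_rot: [-3.137, -0.005, 1.797]
force: [0.1, -0.9, 0.3]
grip_width: 0.0852
[ 0.19  0.41 -0.67  1.84  0.29  0.99 -0.38]
shift units(tool) [-0.078  0.104  6.697]
turn units [-0.0008 -0.0008 -0.0003]
```

View pics/awrist.png

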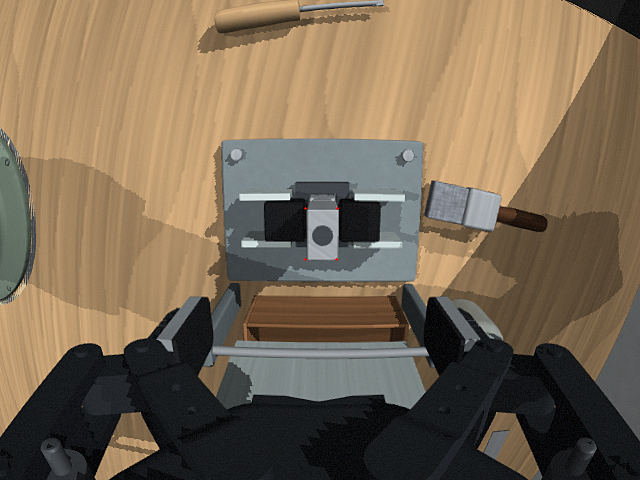

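View pics/ascene.png

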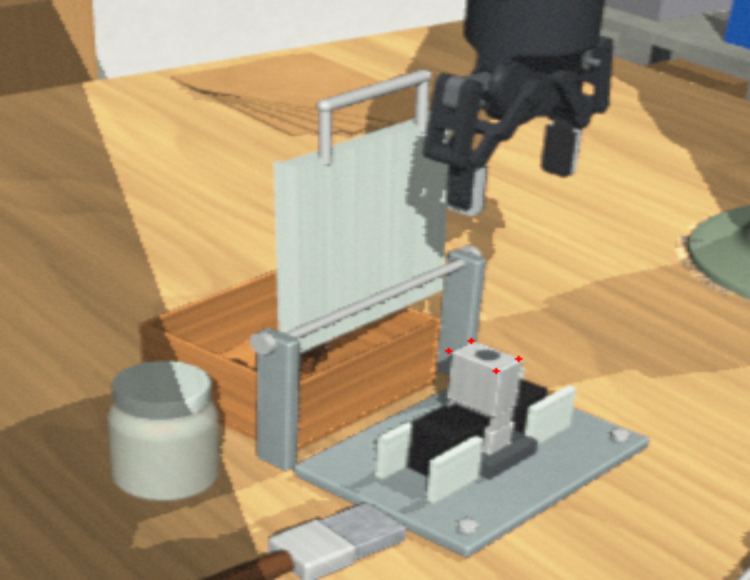

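View pics/atop.png

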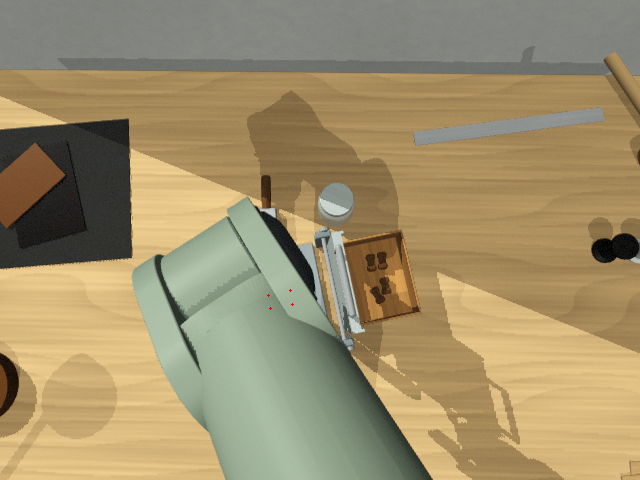

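```bash
python3 -m handwheel '[[-0.08,0.14,1,0,0,0],[0,0,1,0,0,0],[0,0,1,-0.0008,-0.0008,0],[0,0,1,0,0,0],[0,0,1,0,0,0],[0,0,1,0,0,0],[0,0,0.7,0,0,0],[0,0,0,0,0,0]]'
python3 d.py b
```

```text
clock: 19.27
position: [0.5092, 0.1073, 0.0705]
tool_rot: [-3.141, 0.002, 1.798]
force: [-0.0, 0.5, 0.0]
grip_width: 0.0852
[ 0.06  0.65 -0.52  1.98  0.52  0.66 -0.57]
shift units(tool) [ 0.054 -0.045 -0.032]
turn units [-0.      0.0003 -0.0001]
```

View pics/bwrist.png

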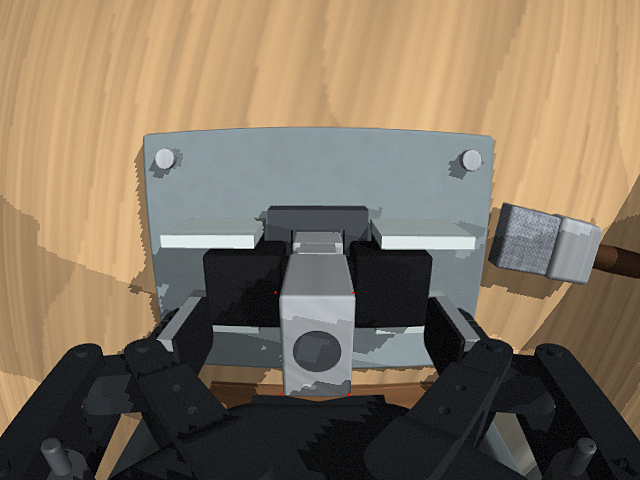

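View pics/bscene.png

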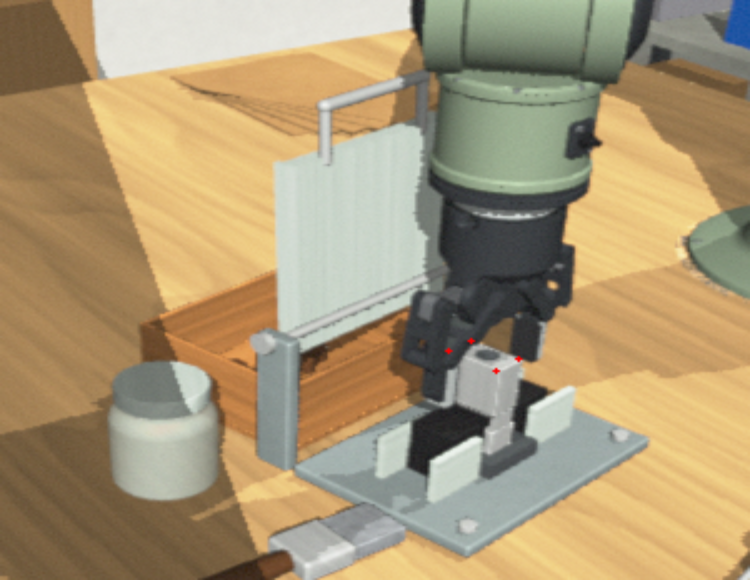

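```bash
python3 -m handwheel '[[0,0,0,0,0,0],[0,0,0,0,0,0],[0,0,0,0,0,0],[0,0,0,0,0,0],[0,0,0,0,0,0]]' 1 110
python3 -c "
from workcell import bot
o=bot.observe();print(o['position'],o['tool_rot'],o['force'],o['moment'])"
```

```text
clock: 20.05
position: [0.5097, 0.1073, 0.0717]
tool_rot: [3.14, 0.003, 1.798]
force: [-3.1, -0.4, 8.3]
grip_width: 0.0225
[0.50967401 0.10730917 0.07166863] [3.13994395e+00 2.56617288e-03 1.79754233e+00] [-3.13377475 -0.39928535  8.32557286] [-0.23266068  0.70094539 -0.03667652]
```

```bash
cat > e.py <<'E'
from h import *
p=np.load("p.npy");o=bot.observe()
R=Rt(o["tool_rot"]).as_matrix(); z=R[:,2]; fx=np.array([np.cos(p[2]),np.sin(p[2]),0]);fy=np.array([-fx[1],fx[0],0])
print("lean x %.3f  lean y %.3f"%(-z@fx,-z@fy),"fix pos",np.round(((o["position"]-[p[0],p[1],0])@np.c_[fx,fy,[0,0,1]])*1000,1),"F fix",np.round(o["force"]@np.c_[fx,fy,[0,0,1]],1),"M",np.round(o["moment"]@np.c_[fx,fy,[0,0,1]],2),o["grip_width"],o["clock"])
E
python3 e.py
python3 -m handwheel '[[0,0.0567,-0.0105,0.0038,0,0],[0,0.0567,-0.0105,0.0038,0,0],[0,0.0567,-0.0105,0.0038,0,0],[0,0.0567,-0.0105,0.0038,0,0]]' ; python3 e.py
```

```text
lean x -0.002  lean y 0.003 fix pos [ 1.6 -1.5 71.7] F fix [-3.1  0.3  8.3] M [-0.07  0.74 -0.04] 0.022460356653299218 20.05
clock: 20.55
position: [0.5147, 0.1085, 0.0724]
tool_rot: [-3.046, 0.003, 1.798]
force: [-5.9, -1.2, 6.2]
grip_width: 0.0229
lean x 0.096  lean y 0.002 fix pos [ 6.7 -1.5 72.4] F fix [-6.   0.2  6.2] M [-0.07  1.13  0.01] 0.022855112035734926 20.55
```

```bash

python3 -m handwheel '[[0,0.0567,-0.0105,0.0038,0,0],[0,0.0567,-0.0105,0.0038,0,0],[0,0.0567,-0.0105,0.0038,0,0],[0,0.0567,-0.0105,0.0038,0,0],[0,0,0,0,0,0]]' ; python3 e.py; python3 d.py c
```

```text
clock: 21.18
position: [0.5197, 0.1096, 0.0725]
tool_rot: [-2.949, 0.003, 1.798]
force: [-7.6, -2.6, 11.0]
grip_width: 0.0227
lean x 0.192  lean y 0.002 fix pos [11.9 -1.5 72.5] F fix [-8.  -0.8 11. ] M [-0.16  2.3   0.04] 0.0226850406832987 21.175
[ 0.07  0.75 -0.56  1.78  0.42  0.94 -0.46]
shift units(tool) [ 0.06  -0.458  0.14 ]
turn units [-0.0307  0.0004 -0.0002]
```

View pics/cwrist.png

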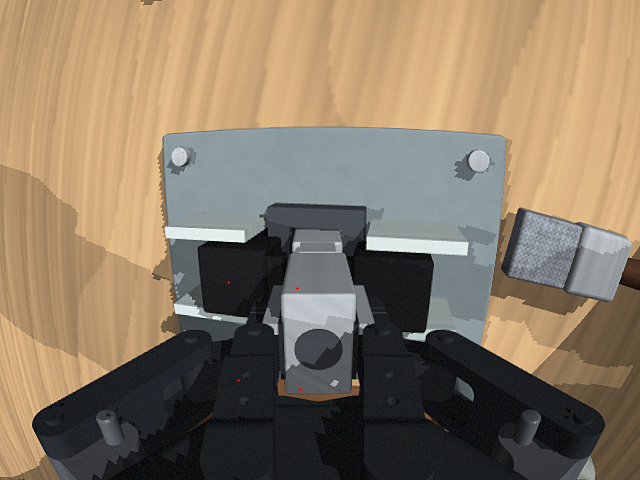

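View pics/cscene.png

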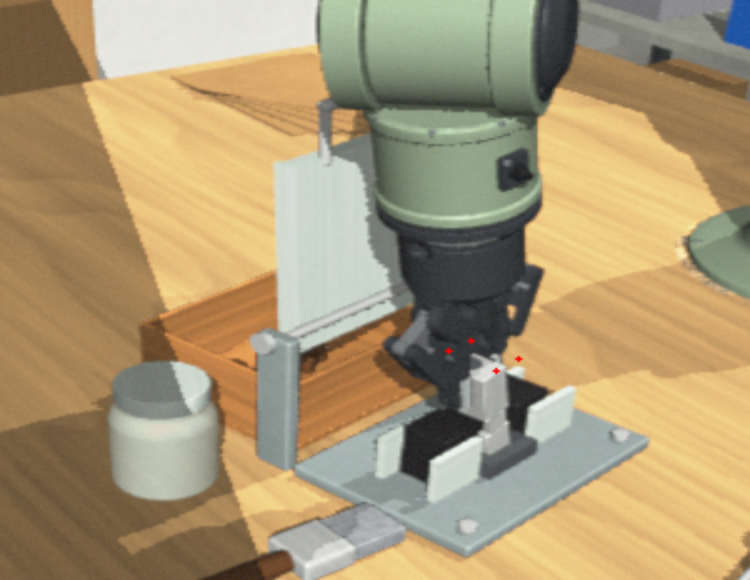

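```bash

python3 -m handwheel '[[0,-0.1134,0.021,-0.0076,0,0],[0,-0.1134,0.021,-0.0076,0,0],[0,-0.1134,0.021,-0.0076,0,0],[0,-0.1134,0.015,-0.0076,0,0],[0,0,0,0,0,0]]' ; python3 e.py
python3 -m handwheel '[[0,-0.0567,-0.0105,-0.0038,0,0],[0,-0.0567,-0.0105,-0.0038,0,0],[0,-0.0567,-0.0105,-0.0038,0,0],[0,-0.0567,-0.0105,-0.0038,0,0]]' ; python3 e.py
```

```text
clock: 21.95
position: [0.5093, 0.1071, 0.0721]
tool_rot: [3.14, 0.003, 1.798]
force: [0.5, 0.3, -3.3]
grip_width: 0.0231
lean x -0.001  lean y 0.003 fix pos [ 1.1 -1.5 72.1] F fix [ 0.6  0.2 -3.3] M [0.01 0.02 0.11] 0.023054115119453322 21.95
clock: 22.45
position: [0.5055, 0.1065, 0.0731]
tool_rot: [3.041, 0.001, 1.797]
force: [10.3, 1.1, -7.5]
grip_width: 0.0225
lean x -0.101  lean y 0.002 fix pos [-2.7 -1.3 73.1] F fix [10.3 -1.2 -7.5] M [-0.31 -2.13 -0.05] 0.022483108087185604 22.45
```

```bash

python3 -m handwheel '[[0,-0.065,0,-0.0038,0,0],[0,-0.065,0,-0.0038,0,0],[0,-0.065,0,-0.0038,0,0],[0,-0.065,0,-0.0036,0,0],[0,0,0,0,0,0]]' ; python3 e.py; python3 d.py e
```

```text
clock: 23.08
position: [0.4997, 0.1054, 0.073]
tool_rot: [2.945, 0.002, 1.798]
force: [7.8, 0.4, 3.9]
grip_width: 0.0231
lean x -0.195  lean y 0.002 fix pos [-8.6 -1.1 73. ] F fix [ 7.7 -1.4  3.9] M [-0.42 -1.83 -0.02] 0.023077844330556957 23.075
[-0.05  0.55 -0.37  2.17  0.71  0.33 -0.79]
shift units(tool) [0.045 0.325 0.134]
turn units [ 0.0312  0.0003 -0.0001]
```

View pics/ewrist.png

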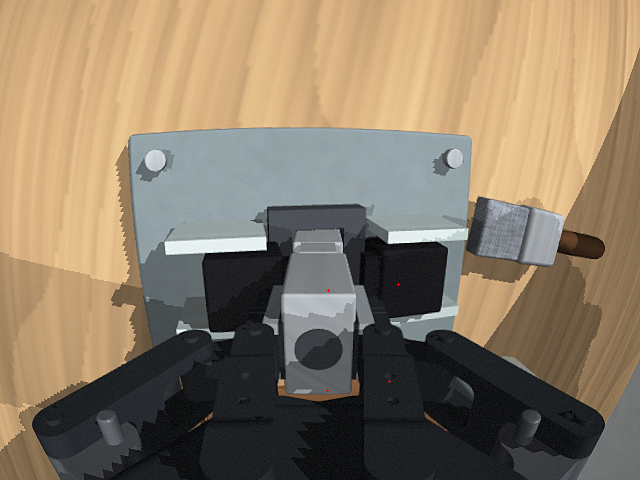

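View pics/escene.png

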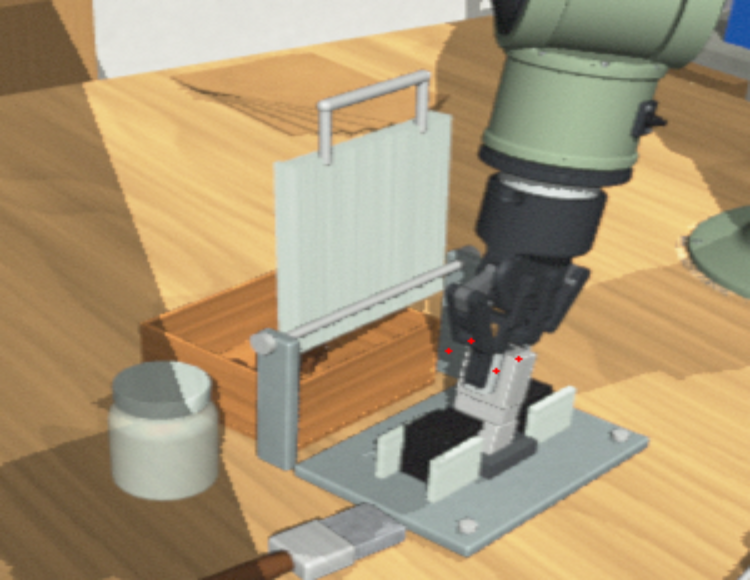

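```bash

python3 -m handwheel '[[0,0.115,0.01,0.0076,0,0],[0,0.115,0.01,0.0076,0,0],[0,0.115,0.01,0.0076,0,0],[0,0.07,0.01,0.0076,0,0],[0,0,0,0,0,0]]' ; python3 e.py
python3 d.py f
```

```text
clock: 23.85
position: [0.5084, 0.107, 0.0719]
tool_rot: [3.141, 0.002, 1.797]
force: [0.4, -0.5, -3.6]
grip_width: 0.0225
lean x -0.001  lean y 0.002 fix pos [ 0.2 -1.4 71.9] F fix [ 0.3 -0.5 -3.6] M [ 0.01 -0.01 -0.  ] 0.022509930027538986 23.85
[ 0.07  0.64 -0.53  1.98  0.53  0.66 -0.58]
shift units(tool) [ 0.057 -0.01   0.023]
turn units [ 0.0001  0.0003 -0.0003]
```

View pics/fwrist.png

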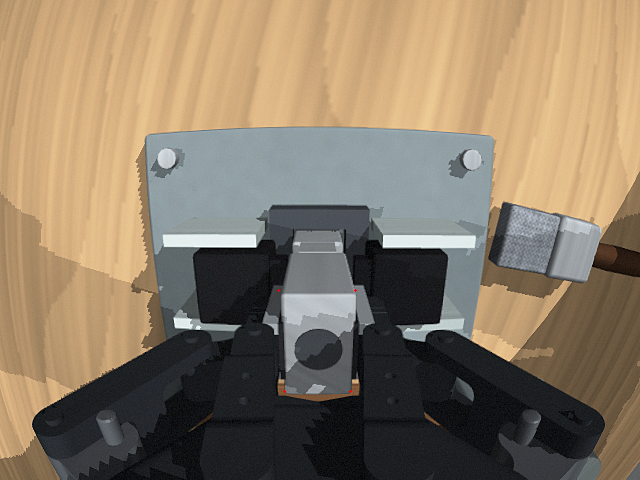

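```bash

python3 -m handwheel '[[0,0.04,-0.1,0,0,0],[0,0,-0.1,0,0,0],[0,0,-0.1,0,0,0]]' ; python3 e.py
python3 -m handwheel '[[0,0,-0.2,0,0,0],[0,0,-0.2,0,0,0],[0,0,-0.2,0,0,0]]' ; python3 e.py
```

```text
clock: 24.38
position: [0.509, 0.1072, 0.08]
tool_rot: [3.141, 0.002, 1.798]
force: [0.3, 0.1, -3.2]
grip_width: 0.0226
lean x -0.001  lean y 0.002 fix pos [ 0.9 -1.4 80. ] F fix [ 0.3  0.1 -3.2] M [-0.01  0.   -0.  ] 0.022576873846701533 24.375
clock: 24.75
position: [0.509, 0.1072, 0.0951]
tool_rot: [3.141, 0.002, 1.797]
force: [0.1, 0.3, -3.8]
grip_width: 0.0225
lean x -0.001  lean y 0.002 fix pos [ 0.9 -1.4 95.1] F fix [ 0.2  0.3 -3.8] M [ 0.03 -0.04 -0.03] 0.02246674515844384 24.75
```

```bash

python3 -m handwheel '[[0,0,-0.4,0,0,0],[0,0,-0.5,0,0,0],[0,0,-0.5,0,0,0],[0,0,-0.4,0,0,0],[0,0,-0.2,0,0,0],[0,0,0,0,0,0],[0,0,0,0,0,0]]' ; python3 e.py; python3 d.py g
```

```text
clock: 25.62
position: [0.5087, 0.1072, 0.1444]
tool_rot: [-3.142, 0.002, 1.798]
force: [0.2, 0.5, -3.2]
grip_width: 0.0226
lean x 0.000  lean y 0.002 fix pos [  0.6  -1.3 144.4] F fix [ 0.3  0.4 -3.2] M [-0.04 -0.02  0.08] 0.02258005838129704 25.625
[ 0.13  0.54 -0.61  1.93  0.42  0.8  -0.49]
shift units(tool) [ 0.06  -0.026  2.923]
turn units [-0.      0.0004 -0.0002]
```

View pics/gscene.png

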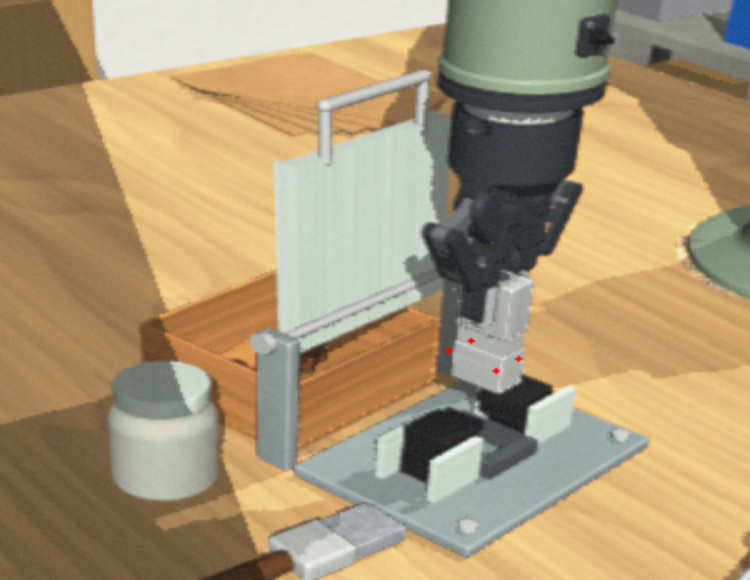

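View pics/gwrist.png

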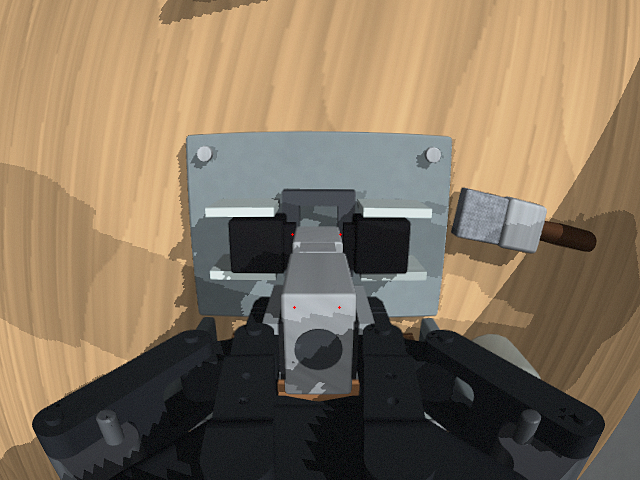

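View pics/gtop.png

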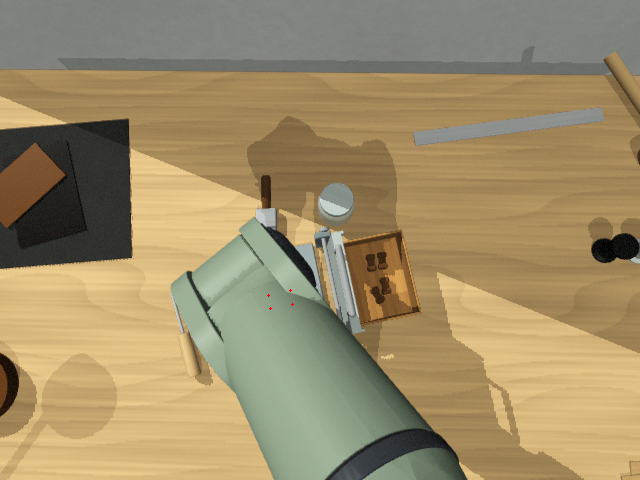

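```bash
python3 -c "
from workcell import bot
print(bot.job_done())"
```

```text
the job is handed in; nothing more can be done
None
```

I cleared the fixture and handed the job in at about 26 s of the 54 s allowed. The die block was still in the gripper.

- **Tray:** I swung it up by the bar to about 1.63 rad and let go. The last pictures show it still standing there. The top view shows all four toggles in the bin.
- **Rocking:** I gripped the block's head at 110 N. The tool leaned 0.19 rad towards the far keeper, then 0.195 rad towards the near one. The wrist picture afterwards shows both keepers pushed back by about the same amount.
- **Lift:** The block came up with no resistance, with only its own weight of about 3.5 N on the wrist. It is upright to within 0.002 rad.
- **Final position:** The tool ended within about 1.5 mm of its position when it gripped the block. The underside is about 24 mm above the keepers going by the lift distance, or roughly 27 mm judged from the scene picture.
- **Bystanders:** The jar, awl and brush look untouched.
- **Forces:** I saw no more than about 20 N at the wrist in the readings I took.

No check failed. The fixture position I worked out from the cameras is only good to 1–2 mm, and I centred the grip on the block using the wrist picture.

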